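Pin and press the emblem bonding jig

TASK

Bond the chrome emblem that lies ready in the clamshell jig: swing the open upper leaf down onto it, then push the red-knobbed pin from the pin block straight down through the leaf's hole into the hole of the base until its collar has pressed the leaf fully shut against the springs. Finish while still holding the red knob and bearing down on it, so that the halves stay pressed shut; leave the black-knobbed pin and everything else on the table where it is.

Things in the scene. Friction and masses are not known exactly. Their poses are not given: they have to be found in the camera images.
- jig: Clamshell bonding jig, fixed; plywood base 209 x 150 x 30 mm. Origin on the table, x from the front (hole) to the hinge edge (base from x -119 to +90 mm), z up. At x -5 mm a black spring-loaded nest with a 40 x 94 mm pocket holds the emblem; it sinks 6 mm when pressed shut, which takes about 6 N at the pin
- leaf (a joint): Upper half: aluminium leaf 8 mm thick, 130 mm wide, hinged at the jig's far edge. 0 = shut flat on the base (top face 38 mm above table); 1.6 to 1.75 (stop) = open, just past upright. Damped: tipped forward past upright (a few N at the tab) it sinks by itself in about 2 s and rests on the emblem at about 0.075, its hole 13 mm higher than when shut; it springs back to there when not pressed
- leaf_hinge (a point): Middle of the leaf's hinge axis (along the jig's y): 75 mm along the jig's +x from its origin, 34 mm above the table. The leaf's free end is a 46 mm wide tab with a black bumper, reaching 201 mm from this axis
- leaf_hole (a point): Centre of the 14 mm hole in the leaf's tab, on the outer (upper when shut) face, 170 mm from the hinge axis; z along the hole, up when shut
- base_hole (a point): Centre of the mouth of the 13 mm hole in the base's top face, 30 mm above the table, 95 mm along the jig's -x from its origin; it goes 30 mm down, straight through the base. It lies under the leaf's hole when the leaf is down
- emblem: Chrome winged emblem, 36 x 90 x 9 mm (14 mm at its dome), lying in the nest's pocket; origin at the centre of its underside, y along the wings
- pin_block: Light wooden block 50 x 116 x 42 mm, fixed; origin at the centre of its underside; two upright holes 32 mm either side of the middle along its y hold the two pins; which is where varies
- pin_red: The jig's pin, standing in the block, collar on the block's top: steel shaft 10 mm in diameter, 34 mm long, tapered tip; collar 24 mm wide, 4 mm thick; neck; red cylindrical knob 20 mm in diameter. Origin at the shaft's tip, z up: collar's underside at z 34 mm, knob z 44 to 79 mm. 70 g. Fully home, its collar lies on the shut leaf, tip 4 mm above the table
- pin_red_tip (a point): Tip of the red-knobbed pin's shaft (same point as its body's origin)
- pin_black: Like the red-knobbed pin but with a black knob and a shaft of only 14 mm, too short for this job: stays in the block. Origin at its tip, 28 mm above the table; top of the knob at z 59 mm from there
- emblem_next: Bystander: second chrome emblem, 36 x 90 x 14 mm, flat on the table to the left; origin at its underside
- tape_blue: Bystander: roll of blue tape lying flat, 66 mm in diameter, 10 mm high; origin at its underside
- jar_silver: Bystander: small white jar with a grey lid, 53 mm in diameter, 44 mm high; origin at its underside
- clamp: Bystander: orange spring clamp lying flat, 62 x 113 x 21 mm; origin at its underside
- marker_gold: Bystander: gold paint marker, 14 x 136 x 13 mm; origin at its underside
- wheel: Bystander: tracing wheel with a red handle, 13 x 119 x 14 mm; origin at its underside

How it is judged:
By the outcome, as a careful person would: the job done as asked, in the order asked, and still so for the second after the job is handed in, while the arm keeps its last pose, push and grip.
It also fails if it takes over 51 s, if anything falls off the work surface, if the arm or the gripper's body presses on something with over 40 N, if the wrist force passes 120 N, or if a joint passes its speed limit or range.

ROBOT

A 6-joint arm with a two-finger parallel gripper is mounted at the origin on a cart in front of the work surface, level with it; the furniture and walls round the work are solid. World frame = base frame: x ahead of the robot, y to its left, z up, the work surface at z = 0. Lengths are in m, angles in degrees, forces in N, time in s.
With the tool pointing down it reaches from about 0.35 to 0.8 m from the base axis. Payload 7.3 kg.
Tool frame: the origin (TCP) lies at the very end of the fingers, on their centre line; the grasp point (between the pads) lies 19 mm behind it; z points along the fingers, y is the direction in which the jaws open and shut (so a half turn about z gives the same grasp; the last joint's range is limited). The gripper opens to 85 mm and grips with 20 to 120 N. Pads are 22 mm wide; open, the fingers measure 114 mm over their backs; the gripper's body (76 mm by 85 mm) begins 54 mm behind the grasp point. The pads swing forward as they close: fully open they stand 13 mm farther back than shut.
Start: joints at [56.093, 19.595, 87.324, -0, 73.075, -8.365], TCP at [0.226, 0.474, 0.231] pointing down, gripper open.
Joint ranges: [-145.02, 145.02], [-44.19, 115.74], [2.07, 154.8], [-57.11, 237.11], [16.16, 152.29], [-177.93, 177.93]. Speed limits (degrees/s): [147.25, 147.25, 180, 180, 180, 180].

INTERFACE

Orientations are given as a 3x3 rotation matrix whose columns are the frame's x, y, z axes.
In Python, from rig import * gives the robot as it stands.
- The arm moves only by the tool play_rows, never from a script. Its argument "rows" is a list of rows, each an object of numbers: "dx", "dy", "dz": the shift along the tool's x, y, z in units of 60 mm (1.0 is 60 mm); "ax", "ay", "az": the turn, a rotation vector about the tool's x, y, z in units of 5 degrees (1.0 is 5 degrees); "hand": the closure, from -1 (fully open) to 1 (shut). In form: [{"dx": .., "dy": .., "dz": .., "ax": .., "ay": .., "az": .., "hand": ..}, ...]. A call has 1 to 8 rows; each row shifts and turns the commanded pose from where the row before left it, along the tool's axes as they then stand; what a row does not reach is not made up. A row lasts 1/8 s, in which the tool goes at most 62.5 mm and 10.7 degrees, less where a joint would pass 70% of its speed; a pose out of reach is approached as far as the arm can. A call is refused whole if a number of a shift passes 1 or a number of a turn 1, either way. A call with a gripper value outside its range is refused whole. The fingers move at their own pace and stop on an object; the grip force is fixed at half the most. Time passes only in rows, so rows that do not move let the fingers close. It gives the time, the measured TCP pose, the force and the opening at its end, in the units of the state.
- get_obs(): the state, without advancing time (a new reading comes with each control period).
- get_image(name): name is "scene" or "side" or "wrist"; returns the picture (420x560x3 uint8, red, green, blue); there is no depth.
- camera_model(name): a dict with "fx", "fy", "cx", "cy" (pixels), "R" (3x3) and "t" (3): a world point X has camera coordinates R X + t; the wrist camera has in their place "mount" (4x4, takes a point from camera to tool coordinates, whose origin is the TCP and whose axes are the flange's). Camera axes: x right, y down, z forward; pixel columns grow to the right and rows downward; lengths in m; the calibration is good to about 2 mm. A picture is of the moment at which its call begins: read the wrist's pose just before it. camera_model takes no time and is no camera call.
- finish_job(): hands the job in, once; it reports no verdict.
The state is a dict: "clock": time; "q": joint angles; "dq": joint speeds; "tau": joint torques, N m; "tcp_pos": TCP position; "eef_rot": TCP orientation; "ft_force": force on the tool from outside, world axes, zero at the start; "wrist_torque": the same for the moment, N m; "finger_gap": finger opening in m.
Only numpy, scipy, OpenCV 4.12 (cv2) and the standard library are available. Lean on these libraries where they do the work, as an engineer would, in place of code of your own. Each camera call takes 0.05 s, during which the arm holds its last target.

## Working session

There is one attempt and no reset: what is moved stays moved. The work goes in short steps, Python scripts to look and compute and a tool call to move; the robot and the scene stay as the last step left them, time stands still between calls to the robot, and variables do not carry over. Pictures are saved under pics/ and viewed, and the job is handed in when it is done.

Besides the shell and the picture viewer there is one more tool, called by a JSON object that holds its "name" and its "arguments", one argument or row to a line. play_rows: Moves the arm, as the interface text tells. Its arguments: {"type":"object","properties":{"rows":{"type":"array","items":{"type":"object","properties":{"dx":{"type":"number"},"dy":{"type":"number"},"dz":{"type":"number"},"ax":{"type":"number"},"ay":{"type":"number"},"az":{"type":"number"},"hand":{"type":"number"}}}}},"required":["rows"]}

```bash
ls; mkdir -p pics
python3 - <<'E'
from rig import *
import cv2
o=get_obs(); print(o['clock'],o['tcp_pos'],o['eef_rot'],o['finger_gap'],o['ft_force'])
for n in ['scene','side','wrist']:
    cv2.imwrite(f'pics/{n}0.png',get_image(n)[:,:,::-1]); print(n,camera_model(n))
E
```

```text
pics
0.0 [0.2261207  0.4733711  0.23062529] [[-9.02269454e-01  4.31171771e-01 -8.58157590e-04]
 [ 4.31172567e-01  9.02268579e-01 -1.27666798e-03]
 [ 2.23825435e-04 -1.52191253e-03 -9.99998817e-01]] 0.08558472915317375 [ 0.13576641  0.58209892 -0.24030214]
scene {'fx': 516.835966638042, 'fy': 516.835966638042, 'cx': 271.7993884754018, 'cy': 203.88512101630084, 'R': array([[ 0.86601552, -0.49990999,  0.01035002],
       [-0.30843559, -0.55037932, -0.77585443],
       [ 0.39355382,  0.66870966, -0.63082706]]), 't': array([-0.50828381,  0.1779036 ,  1.47222394])}
side {'fx': 492.3427672080513, 'fy': 492.3427672080513, 'cx': 280.8063462435867, 'cy': 203.47609498849363, 'R': array([[-8.73107629e-01, -4.87527439e-01,  2.54723248e-04],
       [-2.91403387e-01,  5.21452163e-01, -8.01979868e-01],
       [ 3.90854365e-01, -7.00288968e-01, -5.97351008e-01]]), 't': array([0.41743508, 0.23250758, 1.21331468])}
wrist {'fx': 301.4936931537399, 'fy': 301.4936931537399, 'cx': 282.3619073775938, 'cy': 209.15931188966937, 'mount': array([[ 1.58427615e-04, -9.59769174e-01, -2.80790147e-01,
         7.20020001e-02],
       [ 9.99999899e-01,  2.69985385e-04, -3.58616754e-04,
         1.48391319e-04],
       [ 4.19998542e-04, -2.80790062e-01,  9.59769120e-01,
        -1.42398587e-01],
       [ 0.00000000e+00,  0.00000000e+00,  0.00000000e+00,
         1.00000000e+00]])}
```

View pics/scene0.png

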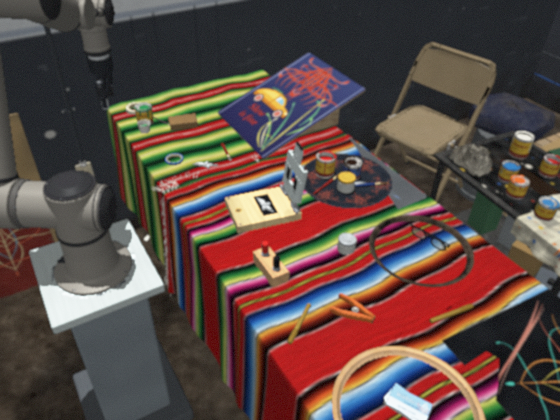

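View pics/side0.png

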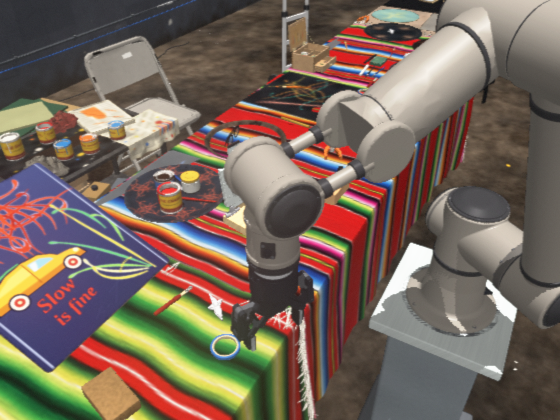

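View pics/wrist0.png

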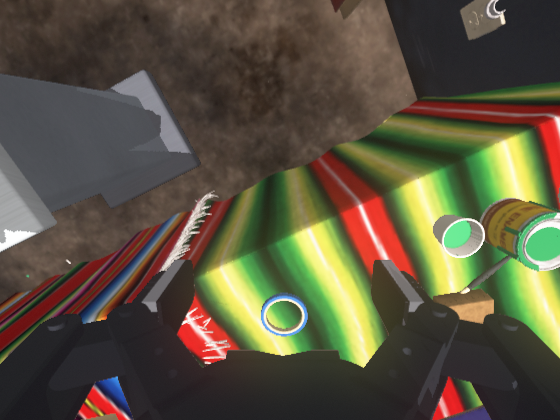

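Scene view: jig base near (262,208), upright leaf near (295,172), red knob (265,246), black knob (277,258), with the block at (270,265). The side view is blocked by the arm, so I'll zoom in and measure from the scene view.

```bash
cat > h.py <<'E'
from rig import *
import numpy as np, cv2
def ray(cam,u,v,obs=None):
    m=camera_model(cam); d=np.array([(u-m['cx'])/m['fx'],(v-m['cy'])/m['fy'],1.])
    if cam=='wrist':
        M=np.array(m['mount']); R=np.array(obs['eef_rot']); p=np.array(obs['tcp_pos'])
        return R@M[:3,3]+p, R@(M[:3,:3]@d)
    R=np.array(m['R']);t=np.array(m['t']); return -R.T@t, R.T@d
def onz(cam,u,v,z,obs=None):
    c,d=ray(cam,u,v,obs); return c+d*(z-c[2])/d[2]
def proj(cam,X,obs=None):
    m=camera_model(cam); X=np.asarray(X,float)
    if cam=='wrist':
        M=np.array(m['mount']); R=np.array(obs['eef_rot']); p=np.array(obs['tcp_pos'])
        x=M[:3,:3].T@(R.T@(X-p)-M[:3,3])
    else: x=np.array(m['R'])@X+np.array(m['t'])
    return m['fx']*x[0]/x[2]+m['cx'],m['fy']*x[1]/x[2]+m['cy']
E
python3 - <<'E'
from h import *
im=cv2.imread('pics/scene0.png'); c=im[130:300,200:380]
cv2.imwrite('pics/s0c.png',cv2.resize(c,None,fx=4.4,fy=3.5,interpolation=cv2.INTER_CUBIC)[:600])
for n,u,v,z in [('red',265,243,.087),('black',277,255,.087),('jigL',225,197,.03),('jigfront',236,226,.03),('jigR',300,217,.03),('jar',347,237,.044)]: print(n,onz('scene',u,v,z))
E
```

```text
red [ 0.42812004 -0.23571357  0.087     ]
black [ 0.43327022 -0.29240215  0.087     ]
jigL [0.45096201 0.06881239 0.03      ]
jigfront [ 0.41784607 -0.07508253  0.03      ]
jigR [ 0.60981301 -0.13471084  0.03      ]
jar [ 0.67231409 -0.29179983  0.044     ]
```

View pics/s0c.png

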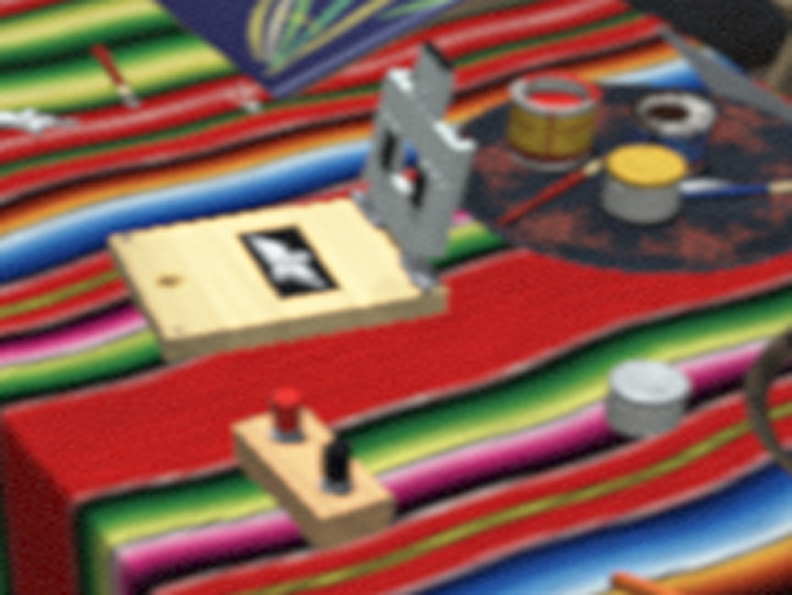

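```bash
cat >> h.py <<'E'
def plan(target,yaw,n,pos=None,yaw0=None,first_turn=True,verbose=True):
    """tool down; yaw = world angle of tool x (deg). prints n rows needed: const world step + const turn"""
    o=get_obs(); p=np.array(o['tcp_pos']) if pos is None else np.array(pos)
    R=np.array(o['eef_rot']); y0=np.degrees(np.arctan2(R[1,0],R[0,0])) if yaw0 is None else yaw0
    dyaw=(yaw-y0+180)%360-180; cur=y0
    for i in range(n):
        rem=(np.array(target)-p)/(n-i)
        c,s=np.cos(np.radians(cur)),np.sin(np.radians(cur))
        X=np.array([c,s,0]);Y=np.array([s,-c,0])
        dx,dy,dz=round(rem@X/.06,2),round(rem@Y/.06,2),round(-rem[2]/.06,2)
        p=p+.06*(dx*X+dy*Y)+np.array([0,0,-.06*dz])
        a=round(-(dyaw-(cur-y0))/(n-i)/5,2); cur-=a*5
        if verbose: print(i,dict(dx=dx,dy=dy,dz=dz,az=a))
    print('end',p,cur)
E
python3 - <<'E'
from h import *
plan([.48,-.10,.42],90,14)
E
```

```text
0 {'dx': np.float64(-0.57), 'dy': np.float64(-0.49), 'dz': np.float64(-0.23), 'az': np.float64(0.92)}
1 {'dx': np.float64(-0.6), 'dy': np.float64(-0.44), 'dz': np.float64(-0.22), 'az': np.float64(0.92)}
2 {'dx': np.float64(-0.64), 'dy': np.float64(-0.39), 'dz': np.float64(-0.23), 'az': np.float64(0.92)}
3 {'dx': np.float64(-0.67), 'dy': np.float64(-0.34), 'dz': np.float64(-0.22), 'az': np.float64(0.92)}
4 {'dx': np.float64(-0.69), 'dy': np.float64(-0.28), 'dz': np.float64(-0.23), 'az': np.float64(0.92)}
5 {'dx': np.float64(-0.71), 'dy': np.float64(-0.22), 'dz': np.float64(-0.22), 'az': np.float64(0.92)}
6 {'dx': np.float64(-0.73), 'dy': np.float64(-0.17), 'dz': np.float64(-0.23), 'az': np.float64(0.92)}
7 {'dx': np.float64(-0.74), 'dy': np.float64(-0.11), 'dz': np.float64(-0.22), 'az': np.float64(0.92)}
8 {'dx': np.float64(-0.74), 'dy': np.float64(-0.05), 'dz': np.float64(-0.23), 'az': np.float64(0.92)}
9 {'dx': np.float64(-0.75), 'dy': np.float64(0.01), 'dz': np.float64(-0.22), 'az': np.float64(0.92)}
10 {'dx': np.float64(-0.74), 'dy': np.float64(0.07), 'dz': np.float64(-0.23), 'az': np.float64(0.92)}
11 {'dx': np.float64(-0.73), 'dy': np.float64(0.13), 'dz': np.float64(-0.22), 'az': np.float64(0.92)}
12 {'dx': np.float64(-0.72), 'dy': np.float64(0.19), 'dz': np.float64(-0.23), 'az': np.float64(0.93)}
13 {'dx': np.float64(-0.71), 'dy': np.float64(0.25), 'dz': np.float64(-0.22), 'az': np.float64(0.92)}
end [ 0.48009691 -0.10023124  0.41978836] 90.00491305907511
```

{"name": "play_rows", "arguments": {
  "rows": [
    {"dx": -0.57,"dy": -0.49,"dz": -0.23,"az": 0.92,"hand": -1},
    {"dx": -0.6,"dy": -0.44,"dz": -0.22,"az": 0.92,"hand": -1},
    {"dx": -0.64,"dy": -0.39,"dz": -0.23,"az": 0.92,"hand": -1},
    {"dx": -0.67,"dy": -0.34,"dz": -0.22,"az": 0.92,"hand": -1},
    {"dx": -0.69,"dy": -0.28,"dz": -0.23,"az": 0.92,"hand": -1},
    {"dx": -0.71,"dy": -0.22,"dz": -0.22,"az": 0.92,"hand": -1},
    {"dx": -0.73,"dy": -0.17,"dz": -0.23,"az": 0.92,"hand": -1}
  ]
}}

```text
invalid input at $.rows[0]: expected keys dx, dy, dz, ax, ay, az, hand
```

{"name": "play_rows", "arguments": {
  "rows": [
    {"dx": -0.74,"dy": -0.11,"dz": -0.22,"az": 0.92,"hand": -1},
    {"dx": -0.74,"dy": -0.05,"dz": -0.23,"az": 0.92,"hand": -1},
    {"dx": -0.75,"dy": 0.01,"dz": -0.22,"az": 0.92,"hand": -1},
    {"dx": -0.74,"dy": 0.07,"dz": -0.23,"az": 0.92,"hand": -1},
    {"dx": -0.73,"dy": 0.13,"dz": -0.22,"az": 0.92,"hand": -1},
    {"dx": -0.72,"dy": 0.19,"dz": -0.23,"az": 0.93,"hand": -1},
    {"dx": -0.71,"dy": 0.25,"dz": -0.22,"az": 0.92,"hand": -1},
    {"hand": -1}
  ]
}}

```text
invalid input at $.rows[0]: expected keys dx, dy, dz, ax, ay, az, hand
```

Run:
```python
from h import *
import pickle
o=get_obs(); print(o['clock'],o['tcp_pos'],o['eef_rot'],o['q'])
pickle.dump(o,open('o1.pkl','wb'))
for n in ['wrist','side']:
    im=get_image(n)[:,:,::-1]; cv2.imwrite(f'pics/{n}1.png',im); 
    cv2.imwrite(f'pics/{n}1b.png',cv2.resize(im,(784,588),interpolation=cv2.INTER_CUBIC))
```

```text
0.15 [0.22619319 0.47345308 0.23078836] [[-9.02246217e-01  4.31220781e-01 -6.33753453e-04]
 [ 4.31221216e-01  9.02245728e-01 -9.53168246e-04]
 [ 1.60775391e-04 -1.13328038e-03 -9.99999345e-01]] [ 5.60917023e+01  1.96276974e+01  8.73635652e+01 -3.45418136e-04
  7.30743189e+01 -8.36311521e+00]
```

View pics/wrist1b.png

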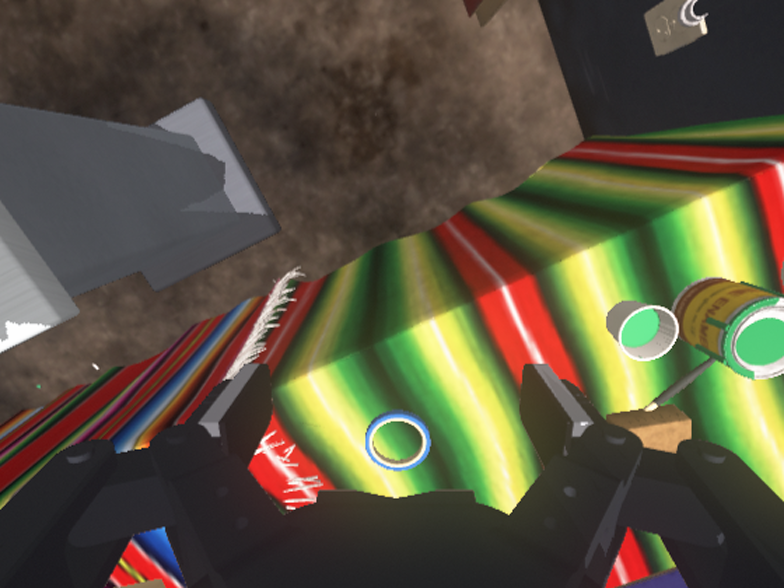

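View pics/side1b.png

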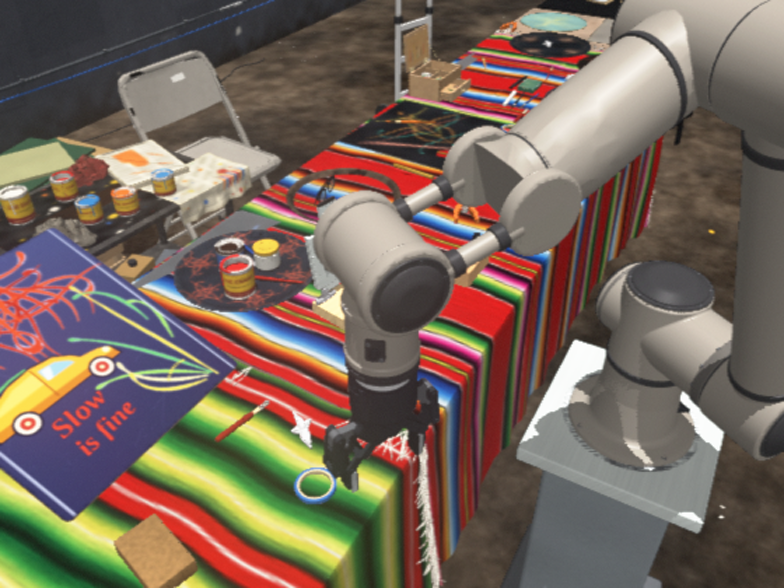

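The moves were refused because every key is required, so nothing has moved. I'll resend them with all keys.

{"name": "play_rows", "arguments": {
  "rows": [
    {"dx": -0.57,"dy": -0.49,"dz": -0.23,"ax": 0,"ay": 0,"az": 0.92,"hand": -1},
    {"dx": -0.6,"dy": -0.44,"dz": -0.22,"ax": 0,"ay": 0,"az": 0.92,"hand": -1},
    {"dx": -0.64,"dy": -0.39,"dz": -0.23,"ax": 0,"ay": 0,"az": 0.92,"hand": -1},
    {"dx": -0.67,"dy": -0.34,"dz": -0.22,"ax": 0,"ay": 0,"az": 0.92,"hand": -1},
    {"dx": -0.69,"dy": -0.28,"dz": -0.23,"ax": 0,"ay": 0,"az": 0.92,"hand": -1},
    {"dx": -0.71,"dy": -0.22,"dz": -0.22,"ax": 0,"ay": 0,"az": 0.92,"hand": -1},
    {"dx": -0.73,"dy": -0.17,"dz": -0.23,"ax": 0,"ay": 0,"az": 0.92,"hand": -1}
  ]
}}

```text
clock: 1.12
tcp_pos: [0.3536, 0.1851, 0.3266]
eef_rot: [[-0.532, 0.847, 0.0], [0.847, 0.532, 0.0], [-0.0, 0.0, -1.0]]
ft_force: [1.3, 1.0, 1.0]
finger_gap: 0.0855
```

{"name": "play_rows", "arguments": {
  "rows": [
    {"dx": -0.74,"dy": -0.11,"dz": -0.22,"ax": 0,"ay": 0,"az": 0.92,"hand": -1},
    {"dx": -0.74,"dy": -0.05,"dz": -0.23,"ax": 0,"ay": 0,"az": 0.92,"hand": -1},
    {"dx": -0.75,"dy": 0.01,"dz": -0.22,"ax": 0,"ay": 0,"az": 0.92,"hand": -1},
    {"dx": -0.74,"dy": 0.07,"dz": -0.23,"ax": 0,"ay": 0,"az": 0.92,"hand": -1},
    {"dx": -0.73,"dy": 0.13,"dz": -0.22,"ax": 0,"ay": 0,"az": 0.92,"hand": -1},
    {"dx": -0.72,"dy": 0.19,"dz": -0.23,"ax": 0,"ay": 0,"az": 0.93,"hand": -1},
    {"dx": -0.71,"dy": 0.25,"dz": -0.22,"ax": 0,"ay": 0,"az": 0.92,"hand": -1},
    {"dx": 0,"dy": 0,"dz": 0,"ax": 0,"ay": 0,"az": 0,"hand": -1}
  ]
}}

```text
clock: 2.12
tcp_pos: [0.4811, -0.1025, 0.42]
eef_rot: [[0.004, 1.0, -0.0], [1.0, -0.004, -0.0], [-0.0, -0.0, -1.0]]
ft_force: [-0.4, -0.3, -0.8]
finger_gap: 0.0855
```

Run:
```python
from h import *
import pickle
o=get_obs(); print(o['clock'],o['tcp_pos'],o['eef_rot'],o['q'])
pickle.dump(o,open('o1.pkl','wb'))
for n in ['wrist','side']:
    im=get_image(n)[:,:,::-1]; cv2.imwrite(f'pics/{n}2.png',im); 
    cv2.imwrite(f'pics/{n}2b.png',cv2.resize(im,(784,588),interpolation=cv2.INTER_CUBIC))
```

```text
2.125 [ 0.48114126 -0.10246361  0.41995189] [[ 3.86185146e-03  9.99992531e-01 -1.57522108e-04]
 [ 9.99992495e-01 -3.86189996e-03 -3.08755607e-04]
 [-3.09361635e-04 -1.56328558e-04 -9.99999940e-01]] [-2.09439189e+01  1.18388306e+01  6.89116311e+01 -2.00080198e-02
  9.92516433e+01 -2.07258655e+01]
```

View pics/wrist2b.png

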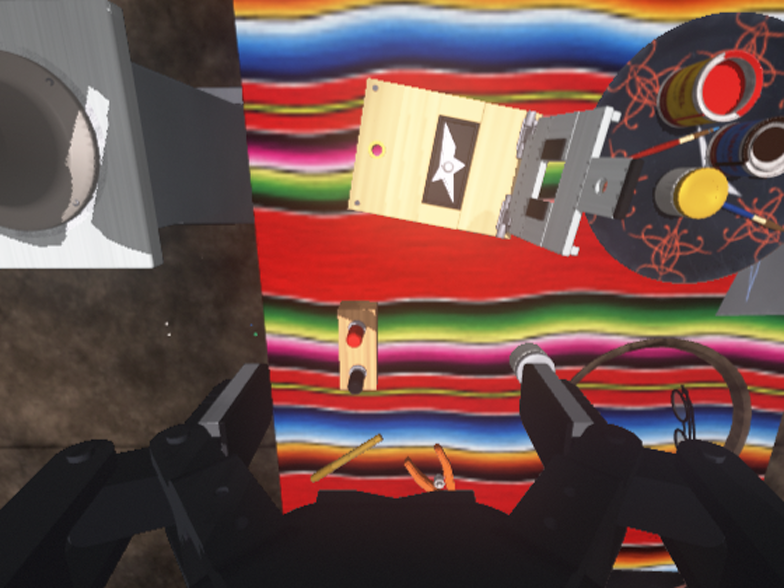

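View pics/side2b.png

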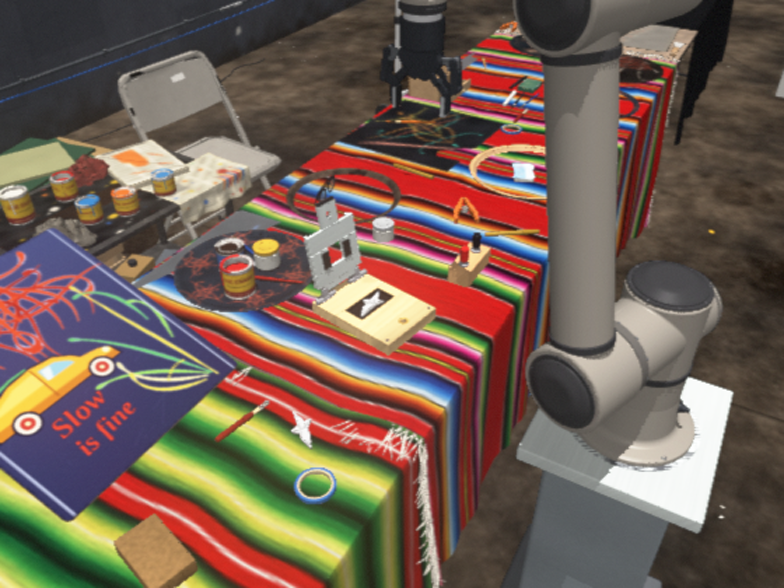

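Wrist view (upscaled): base hole (377,150), front corners (371,79) and (348,211), leaf tab hole (600,186), red knob (355,335), black knob (356,380). Measuring from these.

Run:
```python
from h import *
import pickle
o=pickle.load(open('o1.pkl','rb'))
im=cv2.imread('pics/wrist2.png')
cv2.imwrite('pics/w2jig.png',cv2.resize(im[45:185,240:460],None,fx=3.6,fy=3.6,interpolation=cv2.INTER_CUBIC))
cv2.imwrite('pics/w2pin.png',cv2.resize(im[205:290,225:290],None,fx=7,fy=7,interpolation=cv2.INTER_CUBIC))
f=lambda u,v,z:onz('wrist',u/1.4,v/1.4,z,o).round(4)
A,B=f(371,79,.03),f(348,211,.03); print('front',A,B,np.linalg.norm(A-B))
print('hole',f(377,150,.03))
print('red top',f(355,336,.087),'black',f(356,378,.087))
hsv=cv2.cvtColor(im,cv2.COLOR_BGR2HSV)
m=((hsv[...,0]<8)|(hsv[...,0]>172))&(hsv[...,1]>150)&(hsv[...,2]>80)
sub=np.zeros_like(m);sub[222:255,240:268]=m[222:255,240:268]
ys,xs=np.nonzero(sub);print(xs.min(),xs.max(),ys.min(),ys.max(),len(xs))
```

```text
front [0.4531 0.0682 0.03  ] [ 0.4216 -0.0806  0.03  ] 0.1520976331176787
hole [ 0.4588 -0.0088  0.03  ]
red top [ 0.4311 -0.2244  0.087 ] black [ 0.4307 -0.2808  0.087 ]
247 258 233 247 144
```

View pics/w2jig.png

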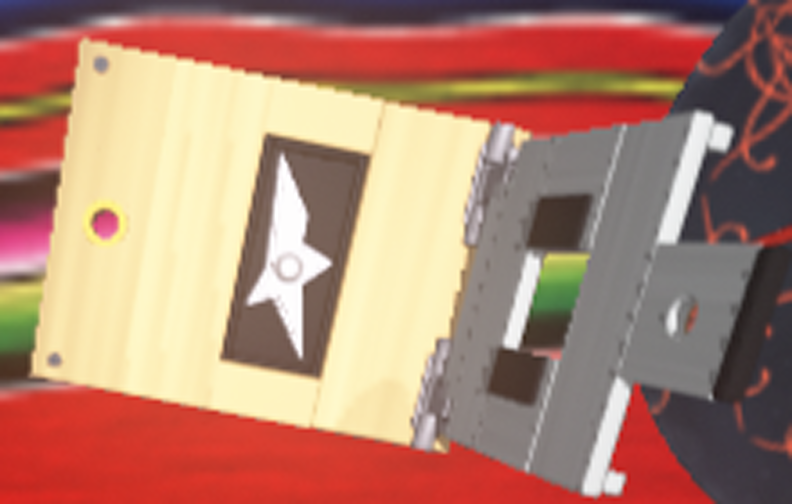

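View pics/w2pin.png

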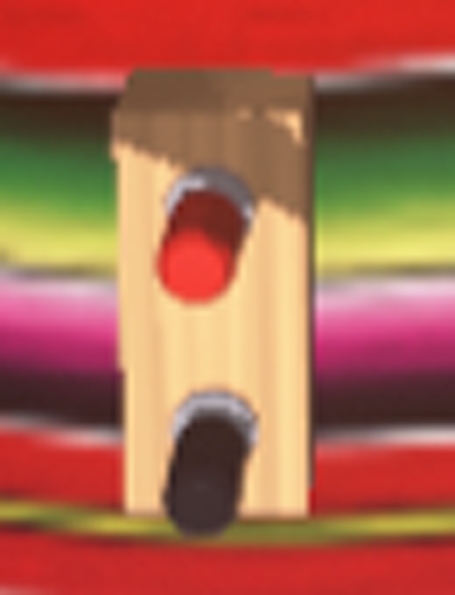

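Run:
```python
from h import *
import pickle
o=pickle.load(open('o1.pkl','rb'))
w=lambda u,v:(240+u/3.6,45+v/3.6)
p=lambda u,v:(225+u/7,205+v/7)
f=lambda uv,z:onz('wrist',*uv,z,o)
r=f(p(197,267),.087);b=f(p(202,497),.087);print('red',r,'black',b,np.linalg.norm(r-b))
rc=f(p(211,200),.046);bc=f(p(215,425),.046);print('collars',rc,bc,np.linalg.norm(rc-bc))
for n,uv in [('block FL',(123,147)),('BL',(125,515)),('BR',(305,515)),]: print(n,f(p(*uv),.042))
A=f(w(83,40),.03);B=f(w(32,375),.03);C=f(w(446,450),.03);h=f(w(104,224),.03)
print('jig',A,B,C,np.linalg.norm(A-B),np.linalg.norm(C-B),'hole',h)
y=A-B;y/=np.linalg.norm(y); xx=np.array([y[1],-y[0],0]); x2=(C-B)/np.linalg.norm(C-B)
print('yaw',np.degrees(np.arctan2(xx[1],xx[0])),np.degrees(np.arctan2(x2[1],x2[0])))
x=(xx+x2);x/=np.linalg.norm(x); yy=np.array([-x[1],x[0],0])
org=h*[1,1,0]+.095*x; print('origin from hole',org,'from corners', (A+B)/2*[1,1,0]+.119*x)
H=org+.075*x+[0,0,.034]; print('hinge',H)
# leaf hole: intersect ray with plane through hinge perpendicular yy
for nm,uv in [('hole',w(683,317)),('tabtopL',w(768,247)),('tabtopR',w(716,400))]:
    c,d=ray('wrist',*uv,o)
    off={'hole':0,'tabtopL':.023,'tabtopR':-.023}[nm]
    P=c+d*(((H+off*yy-c)@yy)/(d@yy)); q=P-H; print(nm,P,'along x',q@x,'z',q[2],'len',np.hypot(q@x,q[2]),'ang',np.degrees(np.arctan2(q[2],-(q@x))))
# scene cross-check: triangulate red & hole
for n,X in [('red',r),('hole',h)]: print(n,proj('scene',X),proj('side',X))
im=get_image('scene')[:,:,::-1];cv2.imwrite('pics/scene2.png',im)
im2=cv2.imread('pics/side2.png')
for X in [r,h]:
    u,v=map(round,proj('side',X)); im2[v,u]=(0,255,0)
    
    u,v=map(round,proj('scene',X)); im=im.copy();im[v,u]=(0,255,0)
a=cv2.resize(im2[150:260,200:360],(480,330),interpolation=cv2.INTER_NEAREST);
bb=cv2.resize(im[180:290,210:320],(310,330),interpolation=cv2.INTER_NEAREST)
cv2.imwrite('pics/chk.png',np.hstack([a,bb]))
```

```text
red [ 0.43024385 -0.23017975  0.087     ] black [ 0.42956854 -0.29243319  0.087     ] 0.062257106777192796
collars [ 0.43010235 -0.22854705  0.046     ] [ 0.42929237 -0.29337276  0.046     ] 0.06483077645553473
block FL [ 0.40714402 -0.21522073  0.042     ]
BL [ 0.4032995  -0.32268768  0.042     ]
BR [ 0.45291513 -0.32284656  0.042     ]
jig [0.45004057 0.06867494 0.03      ] [ 0.42221481 -0.07797515  0.03      ] [ 0.62475959 -0.11506437  0.03      ] 0.14926661923083367 0.20591259871533604 hole [ 0.4581183  -0.00896296  0.03      ]
yaw -10.743727739599557 -10.376817792834348
origin from hole [ 0.55150926 -0.02637359  0.        ] from corners [ 0.55311215 -0.02645921  0.        ]
hinge [ 0.62523895 -0.04011882  0.034     ]
hole [ 0.6516151  -0.04503606  0.20177413] along x 0.026830589046421074 z 0.16777413303224822 len 0.1699059746545143 ang 99.08585746129583
tabtopL [ 0.66439231 -0.02402181  0.22260446] along x 0.03554011023714087 z 0.1886044572411932 len 0.19192378885097386 ang 100.67152459647453
tabtopR [ 0.65269141 -0.06863298  0.22775679] along x 0.032213268034648 z 0.19375678573550745 len 0.19641636045917207 ang 99.439438620811
red (np.float64(264.6870724959833), np.float64(241.54117355511576)) (np.float64(331.6777977529647), np.float64(176.17318351806287))
hole (np.float64(237.89986137178806), np.float64(209.6838101783348)) (np.float64(288.58904287317995), np.float64(228.53567575136177))
```

View pics/chk.png

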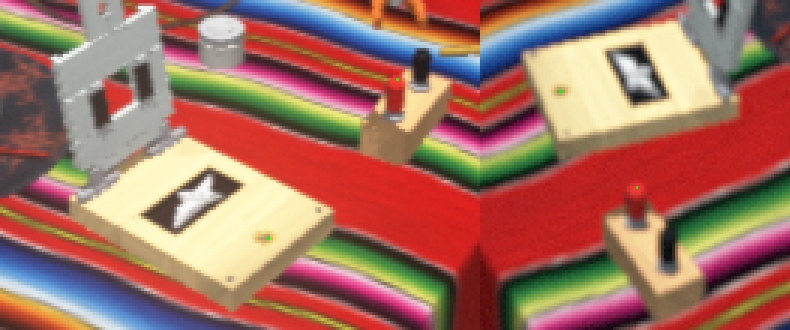

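Everything agrees: hole-to-origin and corner-to-origin match within 2 mm, the pins are 62–65 mm apart (64 given), the leaf hole is 170 mm from the hinge, and the leaf is at about 99°. Next I'll close the hand, go behind the tab and push it forward.

Run:
```python
from h import *
plan([.709,-.0558,.32],79.5,6)
plan([.709,-.0558,.205],79.5,4,pos=[.709,-.0558,.32],yaw0=79.5)
```

```text
0 {'dx': np.float64(0.12), 'dy': np.float64(0.64), 'dz': np.float64(0.28), 'az': np.float64(0.35)}
1 {'dx': np.float64(0.14), 'dy': np.float64(0.63), 'dz': np.float64(0.28), 'az': np.float64(0.35)}
2 {'dx': np.float64(0.16), 'dy': np.float64(0.63), 'dz': np.float64(0.28), 'az': np.float64(0.35)}
3 {'dx': np.float64(0.18), 'dy': np.float64(0.62), 'dz': np.float64(0.28), 'az': np.float64(0.35)}
4 {'dx': np.float64(0.2), 'dy': np.float64(0.62), 'dz': np.float64(0.27), 'az': np.float64(0.36)}
5 {'dx': np.float64(0.21), 'dy': np.float64(0.61), 'dz': np.float64(0.28), 'az': np.float64(0.35)}
end [ 0.70911126 -0.05580031  0.31971328] 79.50761539529978
0 {'dx': np.float64(0.0), 'dy': np.float64(0.0), 'dz': np.float64(0.48), 'az': -0.0}
1 {'dx': np.float64(0.0), 'dy': np.float64(0.0), 'dz': np.float64(0.48), 'az': -0.0}
2 {'dx': np.float64(0.0), 'dy': np.float64(0.0), 'dz': np.float64(0.48), 'az': -0.0}
3 {'dx': np.float64(0.0), 'dy': np.float64(0.0), 'dz': np.float64(0.48), 'az': -0.0}
end [ 0.709  -0.0558  0.2048] 79.5
```

{"name": "play_rows", "arguments": {
  "rows": [
    {"dx": 0.12,"dy": 0.64,"dz": 0.28,"ax": 0,"ay": 0,"az": 0.35,"hand": 1},
    {"dx": 0.14,"dy": 0.63,"dz": 0.28,"ax": 0,"ay": 0,"az": 0.35,"hand": 1},
    {"dx": 0.16,"dy": 0.63,"dz": 0.28,"ax": 0,"ay": 0,"az": 0.35,"hand": 1},
    {"dx": 0.18,"dy": 0.62,"dz": 0.28,"ax": 0,"ay": 0,"az": 0.35,"hand": 1},
    {"dx": 0.2,"dy": 0.62,"dz": 0.27,"ax": 0,"ay": 0,"az": 0.36,"hand": 1},
    {"dx": 0.21,"dy": 0.61,"dz": 0.28,"ax": 0,"ay": 0,"az": 0.35,"hand": 1},
    {"dx": 0,"dy": 0,"dz": 0,"ax": 0,"ay": 0,"az": 0,"hand": 1}
  ]
}}

```text
clock: 3.15
tcp_pos: [0.7102, -0.0541, 0.3152]
eef_rot: [[0.18, 0.984, -0.007], [0.984, -0.18, 0.002], [0.0, -0.007, -1.0]]
ft_force: [-1.3, 0.5, 0.0]
finger_gap: -0.0
```

Run:
```python
from h import *
im=get_image('side')[:,:,::-1]; cv2.imwrite('pics/side3.png',cv2.resize(im[40:260,160:400],(720,600*11//10*1) if 0 else (648,594),interpolation=cv2.INTER_CUBIC))
```

```text
(no output)
```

View pics/side3.png

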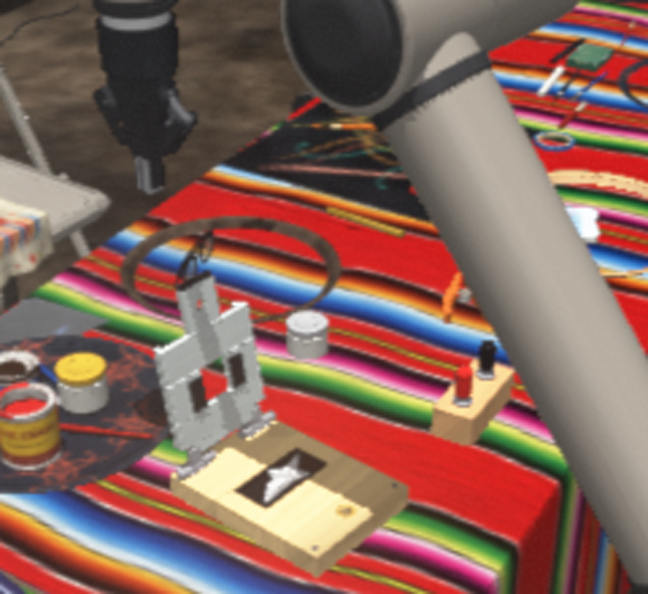

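The closed hand is up and behind the tab (tab top about (195,280), fingertip about (150,190)), with clearance. Lowering, then pushing along tool -y.

{"name": "play_rows", "arguments": {
  "rows": [
    {"dx": 0,"dy": 0,"dz": 0.5,"ax": 0,"ay": 0,"az": 0,"hand": 1},
    {"dx": 0,"dy": 0,"dz": 0.5,"ax": 0,"ay": 0,"az": 0,"hand": 1},
    {"dx": 0,"dy": 0,"dz": 0.5,"ax": 0,"ay": 0,"az": 0,"hand": 1},
    {"dx": 0,"dy": 0,"dz": 0.4,"ax": 0,"ay": 0,"az": 0,"hand": 1},
    {"dx": 0,"dy": -0.2,"dz": 0,"ax": 0,"ay": 0,"az": 0,"hand": 1},
    {"dx": 0,"dy": -0.2,"dz": 0,"ax": 0,"ay": 0,"az": 0,"hand": 1}
  ]
}}

```text
clock: 3.95
tcp_pos: [0.6848, -0.0517, 0.208]
eef_rot: [[0.182, 0.983, 0.002], [0.983, -0.182, -0.0], [0.0, 0.002, -1.0]]
ft_force: [-0.1, -0.2, 0.6]
finger_gap: -0.0001
```

{"name": "play_rows", "arguments": {
  "rows": [
    {"dx": 0,"dy": -0.2,"dz": 0,"ax": 0,"ay": 0,"az": 0,"hand": 1},
    {"dx": 0,"dy": -0.2,"dz": 0,"ax": 0,"ay": 0,"az": 0,"hand": 1},
    {"dx": 0,"dy": -0.2,"dz": 0,"ax": 0,"ay": 0,"az": 0,"hand": 1},
    {"dx": 0,"dy": -0.2,"dz": 0,"ax": 0,"ay": 0,"az": 0,"hand": 1}
  ]
}}

```text
clock: 4.45
tcp_pos: [0.6379, -0.0429, 0.2088]
eef_rot: [[0.182, 0.983, 0.004], [0.983, -0.182, -0.001], [0.0, 0.004, -1.0]]
ft_force: [1.0, 0.6, 1.4]
finger_gap: 0.0003
```

{"name": "play_rows", "arguments": {
  "rows": [
    {"dx": 0,"dy": -0.2,"dz": 0,"ax": 0,"ay": 0,"az": 0,"hand": 1},
    {"dx": 0,"dy": -0.2,"dz": 0,"ax": 0,"ay": 0,"az": 0,"hand": 1},
    {"dx": 0,"dy": -0.2,"dz": 0,"ax": 0,"ay": 0,"az": 0,"hand": 1},
    {"dx": 0,"dy": -0.2,"dz": 0,"ax": 0,"ay": 0,"az": 0,"hand": 1},
    {"dx": 0,"dy": -0.1,"dz": 0,"ax": 0,"ay": 0,"az": 0,"hand": 1}
  ]
}}

```text
clock: 5.08
tcp_pos: [0.5847, -0.0332, 0.2074]
eef_rot: [[0.182, 0.983, 0.001], [0.983, -0.182, -0.0], [0.0, 0.002, -1.0]]
ft_force: [0.2, 0.1, -0.2]
finger_gap: 0.0
```

Run:
```python
from h import *
im=get_image('side')[:,:,::-1]; cv2.imwrite('pics/side4.png',cv2.resize(im[40:260,160:400],(648,594),interpolation=cv2.INTER_CUBIC))
```

```text
(no output)
```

View pics/side4.png

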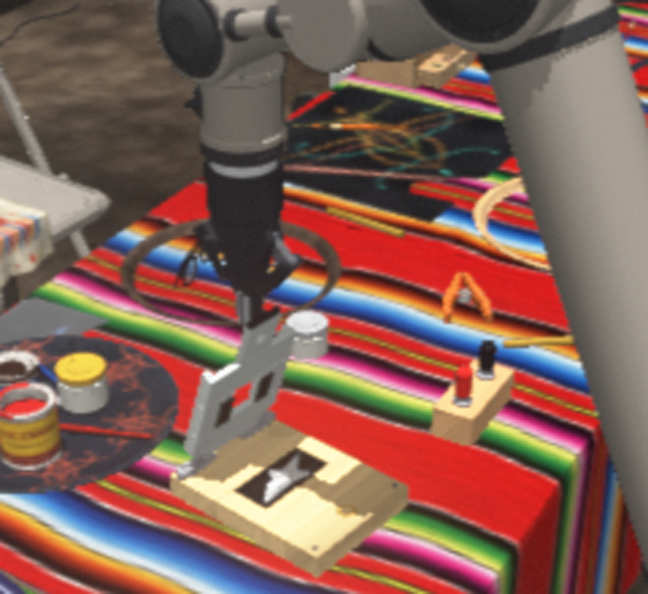

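The leaf is past upright and falling by itself. Now to the red pin.

Run:
```python
from h import *
plan([.430,-.2295,.20],90,6)
```

```text
0 {'dx': np.float64(-0.61), 'dy': np.float64(-0.32), 'dz': np.float64(0.02), 'az': np.float64(-0.35)}
1 {'dx': np.float64(-0.61), 'dy': np.float64(-0.34), 'dz': np.float64(0.02), 'az': np.float64(-0.35)}
2 {'dx': np.float64(-0.59), 'dy': np.float64(-0.36), 'dz': np.float64(0.02), 'az': np.float64(-0.35)}
3 {'dx': np.float64(-0.58), 'dy': np.float64(-0.38), 'dz': np.float64(0.02), 'az': np.float64(-0.35)}
4 {'dx': np.float64(-0.57), 'dy': np.float64(-0.39), 'dz': np.float64(0.02), 'az': np.float64(-0.35)}
5 {'dx': np.float64(-0.56), 'dy': np.float64(-0.42), 'dz': np.float64(0.02), 'az': np.float64(-0.35)}
end [ 0.42981796 -0.22926652  0.19990088] 89.98529084997978
```

{"name": "play_rows", "arguments": {
  "rows": [
    {"dx": 0,"dy": 0,"dz": -0.8,"ax": 0,"ay": 0,"az": 0,"hand": 1},
    {"dx": -0.61,"dy": -0.32,"dz": 0.02,"ax": 0,"ay": 0,"az": -0.35,"hand": -1},
    {"dx": -0.61,"dy": -0.34,"dz": 0.02,"ax": 0,"ay": 0,"az": -0.35,"hand": -1},
    {"dx": -0.59,"dy": -0.36,"dz": 0.02,"ax": 0,"ay": 0,"az": -0.35,"hand": -1},
    {"dx": -0.58,"dy": -0.38,"dz": 0.22,"ax": 0,"ay": 0,"az": -0.35,"hand": -1},
    {"dx": -0.57,"dy": -0.39,"dz": 0.32,"ax": 0,"ay": 0,"az": -0.35,"hand": -1},
    {"dx": -0.56,"dy": -0.42,"dz": 0.32,"ax": 0,"ay": 0,"az": -0.35,"hand": -1},
    {"dx": 0,"dy": 0,"dz": 0,"ax": 0,"ay": 0,"az": 0,"hand": -1}
  ]
}}

```text
clock: 6.12
tcp_pos: [0.429, -0.231, 0.1978]
eef_rot: [[0.004, 1.0, -0.002], [1.0, -0.004, 0.001], [0.001, -0.002, -1.0]]
ft_force: [-0.1, -0.0, -0.3]
finger_gap: 0.0852
```

Run:
```python
from h import *
o=get_obs(); print(o['clock'],o['tcp_pos'],o['eef_rot'])
im=get_image('wrist')[:,:,::-1].copy()
cv2.imwrite('pics/w5.png',cv2.resize(im,(784,588)))
print(proj('wrist',[.43,-.2295,.087],o))
```

```text
6.125 [ 0.42900029 -0.23095188  0.19780968] [[ 0.00431713  0.99998798 -0.00232457]
 [ 0.99998981 -0.00431405  0.00132901]
 [ 0.00131897 -0.00233029 -0.99999642]]
(np.float64(284.4273964493842), np.float64(205.05395826047572))
```

View pics/w5.png

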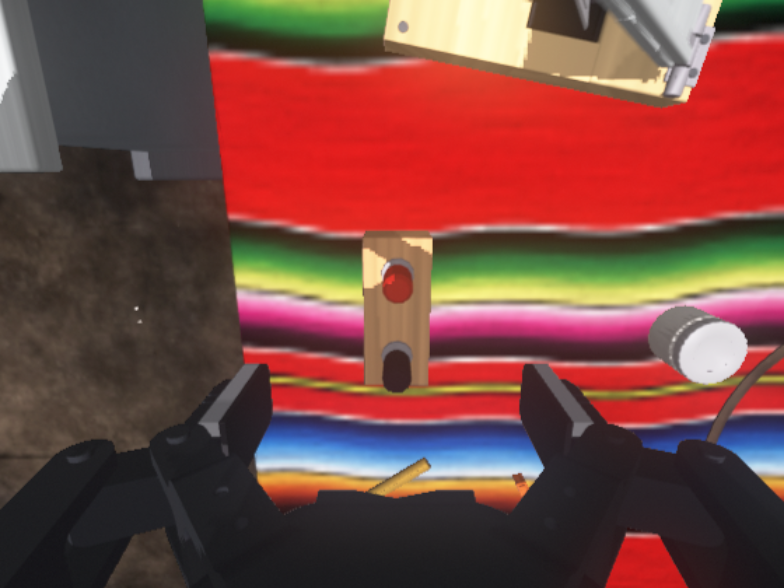

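The red knob top is at (398,288), within a pixel of the prediction, and the leaf is swinging down at upper right. Descending.

{"name": "play_rows", "arguments": {
  "rows": [
    {"dx": 0,"dy": 0,"dz": 0.5,"ax": 0,"ay": 0,"az": 0,"hand": -1},
    {"dx": 0,"dy": 0,"dz": 0.5,"ax": 0,"ay": 0,"az": 0,"hand": -1},
    {"dx": 0,"dy": 0,"dz": 0.5,"ax": 0,"ay": 0,"az": 0,"hand": -1},
    {"dx": 0,"dy": 0,"dz": 0.4,"ax": 0,"ay": 0,"az": 0,"hand": -1},
    {"dx": 0,"dy": 0,"dz": 0.3,"ax": 0,"ay": 0,"az": 0,"hand": -1},
    {"dx": 0,"dy": 0,"dz": 0.2,"ax": 0,"ay": 0,"az": 0,"hand": -1},
    {"dx": 0,"dy": 0,"dz": 0,"ax": 0,"ay": 0,"az": 0,"hand": -1}
  ]
}}

```text
clock: 7.05
tcp_pos: [0.4313, -0.2291, 0.0547]
eef_rot: [[0.0, 1.0, -0.0], [1.0, -0.0, 0.001], [0.001, -0.0, -1.0]]
ft_force: [-0.5, 0.6, 0.9]
finger_gap: 0.0854
```

{"name": "play_rows", "arguments": {
  "rows": [
    {"dx": 0,"dy": 0,"dz": 0,"ax": 0,"ay": 0,"az": 0,"hand": 1},
    {"dx": 0,"dy": 0,"dz": 0,"ax": 0,"ay": 0,"az": 0,"hand": 1},
    {"dx": 0,"dy": 0,"dz": 0,"ax": 0,"ay": 0,"az": 0,"hand": 1},
    {"dx": 0,"dy": 0,"dz": 0,"ax": 0,"ay": 0,"az": 0,"hand": 1},
    {"dx": 0,"dy": 0,"dz": 0,"ax": 0,"ay": 0,"az": 0,"hand": 1},
    {"dx": 0,"dy": 0,"dz": 0,"ax": 0,"ay": 0,"az": 0,"hand": 1}
  ]
}}

```text
clock: 7.8
tcp_pos: [0.4311, -0.2297, 0.0553]
eef_rot: [[0.001, 1.0, 0.001], [1.0, -0.001, -0.0], [-0.0, 0.001, -1.0]]
ft_force: [-1.8, 1.0, 5.5]
finger_gap: 0.0181
```

Run:
```python
from h import *
o=get_obs(); print(o['clock'],o['tcp_pos'],o['finger_gap'],o['ft_force'])
a=get_image('side')[:,:,::-1]; b=get_image('wrist')[:,:,::-1]
cv2.imwrite('pics/s6.png',np.hstack([cv2.resize(a[100:260,240:400],(400,400)),cv2.resize(b,(400,300))[:, :] if 0 else cv2.copyMakeBorder(cv2.resize(b,(400,300)),0,100,0,0,cv2.BORDER_CONSTANT)]))
```

```text
7.8 [ 0.43109587 -0.22974075  0.05531582] 0.018125526535037708 [-1.82149314  0.96649927  5.54063366]
```

View pics/s6.png

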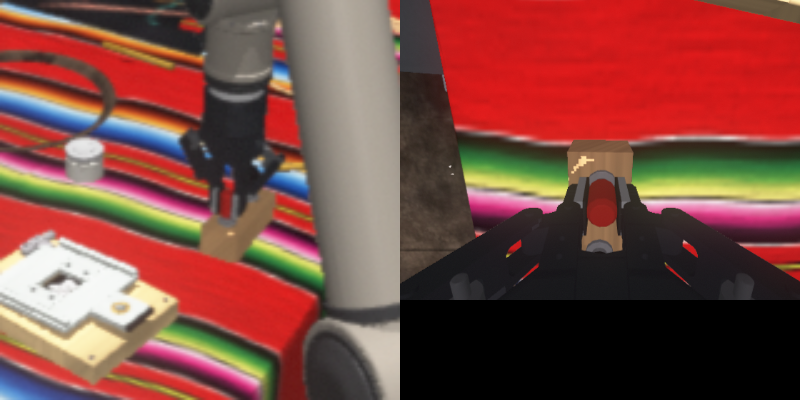

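Gripped (gap 18 mm) and the leaf lies on the emblem. Lifting straight up.

{"name": "play_rows", "arguments": {
  "rows": [
    {"dx": 0,"dy": 0,"dz": -0.2,"ax": 0,"ay": 0,"az": 0,"hand": 1},
    {"dx": 0,"dy": 0,"dz": -0.3,"ax": 0,"ay": 0,"az": 0,"hand": 1},
    {"dx": 0,"dy": 0,"dz": -0.4,"ax": 0,"ay": 0,"az": 0,"hand": 1},
    {"dx": 0,"dy": 0,"dz": -0.5,"ax": 0,"ay": 0,"az": 0,"hand": 1},
    {"dx": 0,"dy": 0,"dz": -0.4,"ax": 0,"ay": 0,"az": 0,"hand": 1},
    {"dx": 0,"dy": 0,"dz": 0,"ax": 0,"ay": 0,"az": 0,"hand": 1}
  ]
}}

```text
clock: 8.65
tcp_pos: [0.4318, -0.2302, 0.1648]
eef_rot: [[0.001, 1.0, 0.003], [1.0, -0.001, -0.002], [-0.002, 0.004, -1.0]]
ft_force: [-0.1, 0.1, -1.3]
finger_gap: 0.0182
```

Run:
```python
from h import *
o=get_obs(); print(o['clock'],o['tcp_pos'],o['finger_gap'],o['ft_force'])
b=get_image('wrist')[:,:,::-1]
cv2.imwrite('pics/w7.png',cv2.resize(b,(784,588),interpolation=cv2.INTER_CUBIC))
cv2.imwrite('pics/w7r.png',b)
a=get_image('side')[:,:,::-1];cv2.imwrite('pics/side7.png',cv2.resize(a[100:260,200:400],(750,600),interpolation=cv2.INTER_CUBIC));cv2.imwrite('pics/side7r.png',a)
t=np.array(o['tcp_pos'])+np.array(o['eef_rot'])@[0,0,.047];print('tip',t,proj('side',t))
```

```text
8.65 [ 0.43182918 -0.23023454  0.16480701] 0.018181764079893907 [-0.0503898   0.05411961 -1.28398482]
tip [ 0.43199366 -0.23035184  0.11780744] (np.float64(331.8055815825598), np.float64(167.38899552208974))
```

View pics/w7.png

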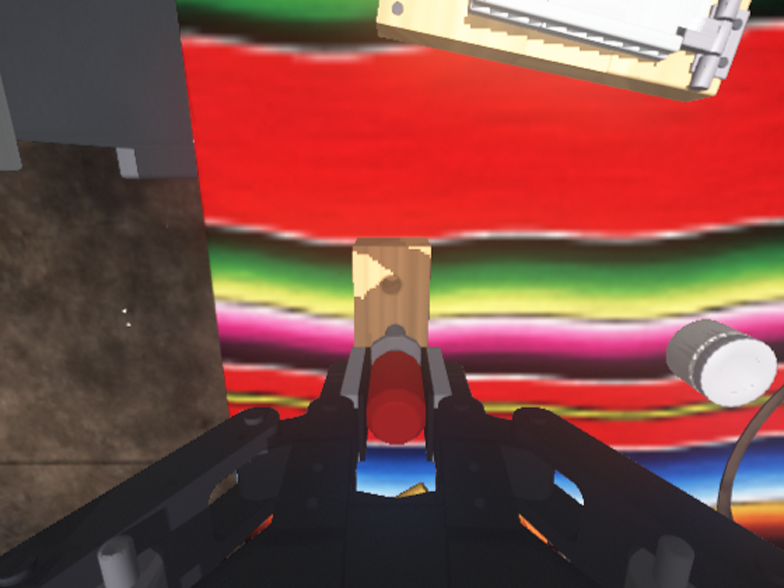

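View pics/side7.png

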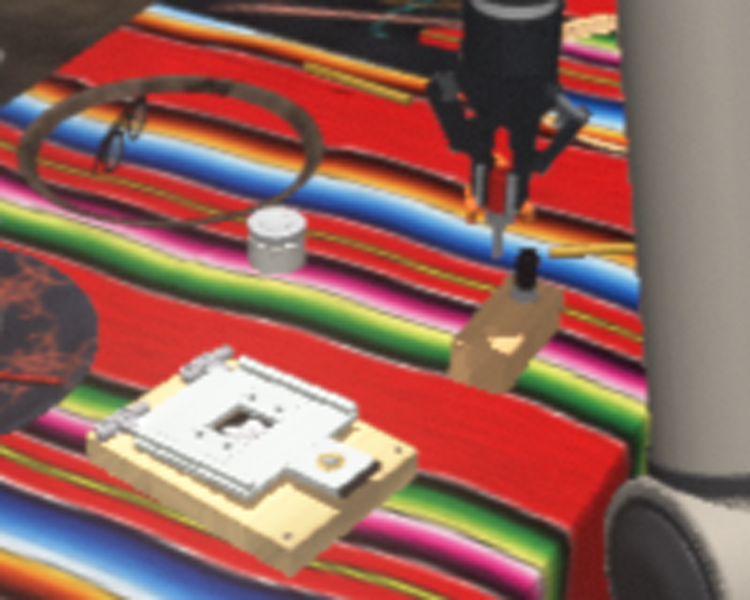

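Side view: leaf down with its hole at (330,461); the pin tip at (497,256) is within 1 px of prediction, so the pin hangs straight. Next, a stop beside the hole for a close look.

Run:
```python
from h import *
plan([.459,-.075,.164],90,4)
```

```text
0 {'dx': np.float64(0.64), 'dy': np.float64(0.12), 'dz': np.float64(-0.01), 'az': np.float64(-0.0)}
1 {'dx': np.float64(0.64), 'dy': np.float64(0.12), 'dz': np.float64(-0.0), 'az': np.float64(-0.0)}
2 {'dx': np.float64(0.65), 'dy': np.float64(0.12), 'dz': np.float64(-0.01), 'az': np.float64(-0.0)}
3 {'dx': np.float64(0.64), 'dy': np.float64(0.11), 'dz': np.float64(-0.0), 'az': np.float64(-0.01)}
end [ 0.45899315 -0.07520073  0.16373372] 90.00696681793444
```

{"name": "play_rows", "arguments": {
  "rows": [
    {"dx": 0.3,"dy": 0.05,"dz": 0,"ax": 0,"ay": 0,"az": 0,"hand": 1},
    {"dx": 0.6,"dy": 0.1,"dz": 0,"ax": 0,"ay": 0,"az": 0,"hand": 1},
    {"dx": 0.7,"dy": 0.14,"dz": 0,"ax": 0,"ay": 0,"az": 0,"hand": 1},
    {"dx": 0.6,"dy": 0.1,"dz": 0,"ax": 0,"ay": 0,"az": 0,"hand": 1},
    {"dx": 0.37,"dy": 0.08,"dz": 0,"ax": 0,"ay": 0,"az": 0,"hand": 1},
    {"dx": 0,"dy": 0,"dz": 0,"ax": 0,"ay": 0,"az": 0,"hand": 1},
    {"dx": 0,"dy": 0,"dz": 0,"ax": 0,"ay": 0,"az": 0,"hand": 1}
  ]
}}

```text
clock: 9.62
tcp_pos: [0.4589, -0.0752, 0.1624]
eef_rot: [[0.0, 1.0, -0.001], [1.0, -0.0, 0.0], [0.0, -0.001, -1.0]]
ft_force: [0.3, 0.7, -0.2]
finger_gap: 0.0185
```

Run:
```python
from h import *
import pickle
o=get_obs(); print(o['clock'],o['tcp_pos'],o['eef_rot'],o['finger_gap'],o['ft_force'])
pickle.dump(o,open('o8.pkl','wb'))
b=get_image('wrist')[:,:,::-1];cv2.imwrite('pics/w8r.png',b)
cv2.imwrite('pics/w8.png',cv2.resize(b[60:260,200:360],(640,600*4//3*3//4) if 0 else (480,600),interpolation=cv2.INTER_CUBIC))
print(proj('wrist',[.4581,-.009,.051],o),proj('wrist',[.4581,-.009,.03],o))
```

```text
9.625 [ 0.45890322 -0.07523305  0.16241684] [[ 1.35575670e-04  9.99999473e-01 -1.01738935e-03]
 [ 9.99999966e-01 -1.35349087e-04  2.22776155e-04]
 [ 2.22638335e-04 -1.01741951e-03 -9.99999458e-01]] 0.018469308194802064 [ 0.28028262  0.65450859 -0.21305122]
(np.float64(282.18959084675237), np.float64(127.95914762331753)) (np.float64(282.24458651201377), np.float64(127.41444145239274))
```

View pics/w8.png

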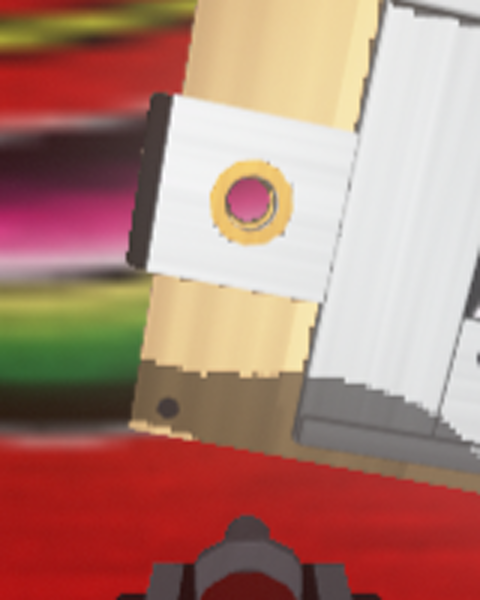

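Run:
```python
from h import *
import pickle
o=pickle.load(open('o8.pkl','rb'))
im=cv2.imread('pics/w8r.png')
hsv=cv2.cvtColor(im,cv2.COLOR_BGR2HSV)
cv2.imwrite('pics/w8t.png',np.hstack([cv2.resize(im[105:150,262:307],(390,390),interpolation=cv2.INTER_NEAREST),cv2.resize(im[220:265,260:305],(390,390),interpolation=cv2.INTER_NEAREST)]))
f=lambda u,v,z:onz('wrist',u,v,z,o)
print('leaf hole',f(283.5,127.6,.051),'base',f(282.7,126.7,.03))
t=np.array(o['tcp_pos'])+np.array(o['eef_rot'])@[0,0,.047]
print('tip nominal',t,proj('wrist',t,o),'collar front bottom',proj('wrist',t+[0,.012,.034],o))
print('tip r', proj('wrist',t+[0,.005,.004],o))
```

```text
leaf hole [ 0.45916524 -0.00871797  0.051     ] base [ 0.45850055 -0.00839345  0.03      ]
tip nominal [ 0.4588554  -0.07522258  0.11541687] (np.float64(283.109331701726), np.float64(232.50780938954148)) collar front bottom (np.float64(283.1634906822223), np.float64(234.02660444804977))
tip r (np.float64(283.11866406637023), np.float64(227.50110107678717))
```

View pics/w8t.png

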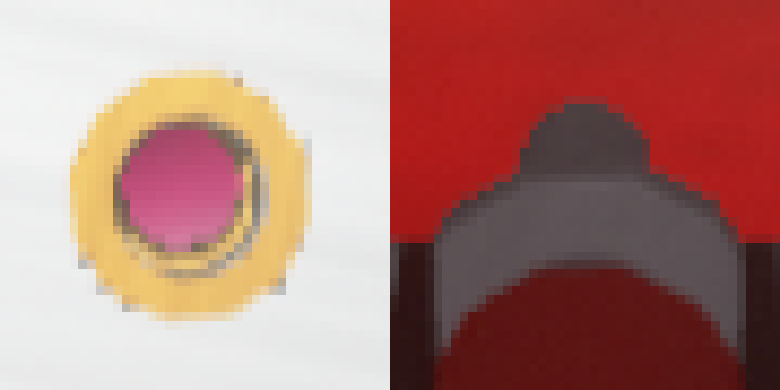

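Run:
```python
from h import *
import pickle
o=pickle.load(open('o8.pkl','rb'))
im=cv2.imread('pics/w8r.png')
c=im[225:325,255:312]; cv2.imwrite('pics/w8k.png',cv2.resize(cv2.convertScaleAbs(c,alpha=1.6,beta=10),None,fx=6,fy=6,interpolation=cv2.INTER_CUBIC))
def circ(r,z,dy=0,dz=0):
    t=np.array(o['tcp_pos'])+np.array([0,dy,-.047+dz])
    return [round(proj('wrist',t+[0,s*r,z],o)[1],1) for s in (1,0,-1)]
for dy,dz in [(0,0),(-.003,0),(0,.006),(0,.01)]:
    print(dy,dz,'tip3',circ(.003,0,dy,dz),'colbot',circ(.012,.034,dy,dz),'coltop',circ(.012,.038,dy,dz),'knobbot',circ(.010,.044,dy,dz),'knobtop',circ(.010,.079,dy,dz))
```

```text
0 0 tip3 [np.float64(228.3), np.float64(232.5), np.float64(236.7)] colbot [np.float64(234.0), np.float64(254.1), np.float64(273.3)] coltop [np.float64(236.7), np.float64(257.1), np.float64(276.7)] knobbot [np.float64(244.6), np.float64(262.1), np.float64(278.9)] knobtop [np.float64(278.3), np.float64(299.7), np.float64(320.1)]
-0.003 0 tip3 [np.float64(232.5), np.float64(236.7), np.float64(240.9)] colbot [np.float64(239.1), np.float64(258.9), np.float64(278.0)] coltop [np.float64(241.9), np.float64(262.1), np.float64(281.5)] knobbot [np.float64(249.9), np.float64(267.2), np.float64(283.9)] knobtop [np.float64(284.8), np.float64(305.9), np.float64(326.1)]
0 0.006 tip3 [np.float64(231.5), np.float64(235.8), np.float64(240.1)] colbot [np.float64(238.1), np.float64(258.7), np.float64(278.5)] coltop [np.float64(241.0), np.float64(262.1), np.float64(282.2)] knobbot [np.float64(249.3), np.float64(267.3), np.float64(284.7)] knobtop [np.float64(286.0), np.float64(308.2), np.float64(329.4)]
0 0.01 tip3 [np.float64(233.7), np.float64(238.1), np.float64(242.5)] colbot [np.float64(241.0), np.float64(262.1), np.float64(282.2)] coltop [np.float64(244.0), np.float64(265.5), np.float64(286.1)] knobbot [np.float64(252.6), np.float64(271.1), np.float64(288.9)] knobtop [np.float64(291.6), np.float64(314.4), np.float64(336.1)]
```

View pics/w8k.png

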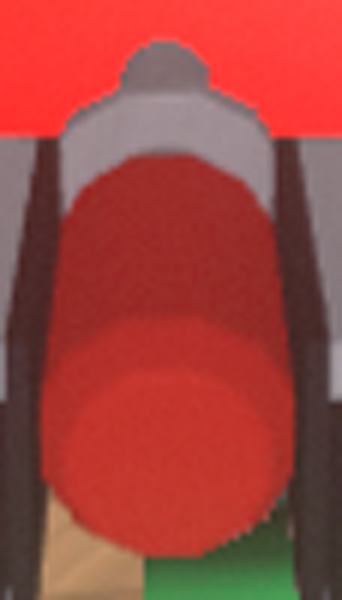

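The knob and collar edges are ambiguous because of chamfers and taper. The empty block hole in the previous wrist picture gives a cleaner reference: the pin axis stood there when I gripped it.

Run:
```python
from h import *
im=cv2.imread('pics/w7r.png')
c=im[190:220,262:297]; cv2.imwrite('pics/w7h.png',cv2.resize(cv2.convertScaleAbs(c,alpha=1.3),None,fx=16,fy=16,interpolation=cv2.INTER_NEAREST))
```

```text
(no output)
```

View pics/w7h.png

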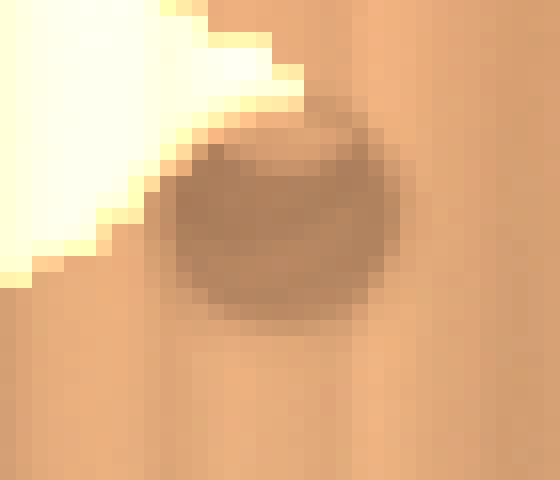

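Run:
```python
from h import *
import pickle
o8=pickle.load(open('o8.pkl','rb'))
o7=dict(tcp_pos=[.43182918,-.23023454,.16480701],eef_rot=np.array([[0.001,1,.0035],[1,-.001,-.0025],[-.0025,.0035,-1]]))
b=onz('wrist',279.1,202.8,.042,o7); off=b[:2]-[.4311,-.2297]
l=onz('wrist',283.3,127.0,.051,o8); bs=onz('wrist',282.5,126.2,.03,o8)
print('block hole',b,'pin rel tcp',off,'leaf',l,'base',bs)
print('tcp target base',bs[:2]-off,'leaf',l[:2]-off)
```

```text
block hole [ 0.42873066 -0.23043619  0.042     ] pin rel tcp [-0.00236934 -0.00073619] leaf [ 0.45900224 -0.00824733  0.051     ] base [ 0.4583246  -0.00796945  0.03      ]
tcp target base [ 0.46069394 -0.00723326] leaf [ 0.46137158 -0.00751114]
```

Pin offset from the TCP is about (-0.8, -0.9) mm in the wrist camera's frame, so the TCP target is about (0.4594, -0.0072). I'll hover with the tip about 10 mm over the leaf and check.

{"name": "play_rows", "arguments": {
  "rows": [
    {"dx": 0.3,"dy": 0,"dz": 0,"ax": 0,"ay": 0,"az": 0,"hand": 1},
    {"dx": 0.5,"dy": 0,"dz": 0,"ax": 0,"ay": 0,"az": 0,"hand": 1},
    {"dx": 0.33,"dy": 0.01,"dz": 0.1,"ax": 0,"ay": 0,"az": 0,"hand": 1},
    {"dx": 0,"dy": 0,"dz": 0.4,"ax": 0,"ay": 0,"az": 0,"hand": 1},
    {"dx": 0,"dy": 0,"dz": 0.35,"ax": 0,"ay": 0,"az": 0,"hand": 1},
    {"dx": 0,"dy": 0,"dz": 0,"ax": 0,"ay": 0,"az": 0,"hand": 1},
    {"dx": 0,"dy": 0,"dz": 0,"ax": 0,"ay": 0,"az": 0,"hand": 1}
  ]
}}

```text
clock: 10.55
tcp_pos: [0.4603, -0.0076, 0.1125]
eef_rot: [[0.001, 1.0, 0.001], [1.0, -0.001, 0.0], [0.0, 0.001, -1.0]]
ft_force: [0.1, 0.2, -0.2]
finger_gap: 0.0182
```

Run:
```python
from h import *
o=get_obs(); print(o['clock'],o['tcp_pos'],o['eef_rot'][2],o['finger_gap'],o['ft_force'])
a=get_image('side')[:,:,::-1];s=get_image('scene')[:,:,::-1]
t=np.array(o['tcp_pos'])+[-.0008,-.0009,-.047]
print(proj('side',t),proj('scene',t),proj('side',[t[0],t[1],.051]),proj('scene',[t[0],t[1],.051]))
cv2.imwrite('pics/s9.png',np.hstack([cv2.resize(a[190:250,260:320],(390,390),interpolation=cv2.INTER_NEAREST),cv2.resize(s[170:230,208:268],(390,390),interpolation=cv2.INTER_NEAREST)]))
```

```text
10.55 [ 0.46028369 -0.00758367  0.1125447 ] [ 3.00833809e-05  8.55321229e-04 -9.99999634e-01] 0.01822408399427351 [ 0.12009315  0.15606856 -0.18379337]
(np.float64(288.1964412546337), np.float64(218.54775420815656)) (np.float64(237.86648865396904), np.float64(200.6665727947558)) (np.float64(288.14818617871794), np.float64(222.64895850733825)) (np.float64(238.01107503850244), np.float64(204.29570013683698))
```

View pics/s9.png

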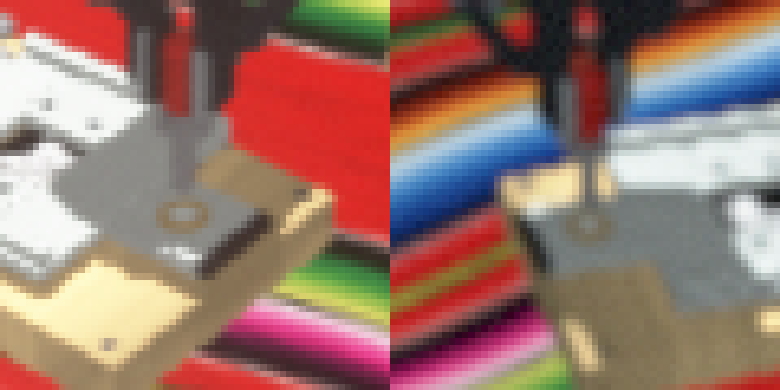

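Both views show the shaft straight over the hole. Inserting in stages while watching the force.

{"name": "play_rows", "arguments": {
  "rows": [
    {"dx": 0,"dy": 0,"dz": 0.15,"ax": 0,"ay": 0,"az": 0,"hand": 1},
    {"dx": 0,"dy": 0,"dz": 0.15,"ax": 0,"ay": 0,"az": 0,"hand": 1},
    {"dx": 0,"dy": 0,"dz": 0.15,"ax": 0,"ay": 0,"az": 0,"hand": 1},
    {"dx": 0,"dy": 0,"dz": 0,"ax": 0,"ay": 0,"az": 0,"hand": 1}
  ]
}}

```text
clock: 11.15
tcp_pos: [0.4593, -0.0075, 0.0839]
eef_rot: [[0.001, 1.0, -0.002], [1.0, -0.001, 0.0], [0.0, -0.002, -1.0]]
ft_force: [0.3, 0.1, 0.3]
finger_gap: 0.0181
```

{"name": "play_rows", "arguments": {
  "rows": [
    {"dx": 0,"dy": 0,"dz": 0.1,"ax": 0,"ay": 0,"az": 0,"hand": 1},
    {"dx": 0,"dy": 0,"dz": 0.1,"ax": 0,"ay": 0,"az": 0,"hand": 1},
    {"dx": 0,"dy": 0,"dz": 0,"ax": 0,"ay": 0,"az": 0,"hand": 1}
  ]
}}

```text
clock: 11.52
tcp_pos: [0.4596, -0.0076, 0.0724]
eef_rot: [[0.001, 1.0, -0.001], [1.0, -0.001, 0.0], [0.0, -0.001, -1.0]]
ft_force: [-1.2, 0.2, -0.7]
finger_gap: 0.0176
```

No force, and the tip (z about 0.025) is already below the base's top face. Continuing.

{"name": "play_rows", "arguments": {
  "rows": [
    {"dx": 0,"dy": 0,"dz": 0.1,"ax": 0,"ay": 0,"az": 0,"hand": 1},
    {"dx": 0,"dy": 0,"dz": 0.06,"ax": 0,"ay": 0,"az": 0,"hand": 1},
    {"dx": 0,"dy": 0,"dz": 0.06,"ax": 0,"ay": 0,"az": 0,"hand": 1},
    {"dx": 0,"dy": 0,"dz": 0,"ax": 0,"ay": 0,"az": 0,"hand": 1}
  ]
}}

```text
clock: 12.02
tcp_pos: [0.4598, -0.0076, 0.0595]
eef_rot: [[0.001, 1.0, -0.0], [1.0, -0.001, 0.0], [0.0, -0.0, -1.0]]
ft_force: [-1.9, -0.2, 1.6]
finger_gap: 0.0179
```

{"name": "play_rows", "arguments": {
  "rows": [
    {"dx": 0,"dy": 0,"dz": 0.06,"ax": 0,"ay": 0,"az": 0,"hand": 1},
    {"dx": 0,"dy": 0,"dz": 0.06,"ax": 0,"ay": 0,"az": 0,"hand": 1},
    {"dx": 0,"dy": 0,"dz": 0,"ax": 0,"ay": 0,"az": 0,"hand": 1}
  ]
}}

```text
clock: 12.4
tcp_pos: [0.4597, -0.0076, 0.0524]
eef_rot: [[0.001, 1.0, -0.001], [1.0, -0.001, 0.0], [0.0, -0.001, -1.0]]
ft_force: [-3.2, 0.5, 5.8]
finger_gap: 0.0182
```

{"name": "play_rows", "arguments": {
  "rows": [
    {"dx": 0,"dy": -0.01,"dz": 0.03,"ax": 0,"ay": 0,"az": 0,"hand": 1},
    {"dx": 0,"dy": 0,"dz": 0.03,"ax": 0,"ay": 0,"az": 0,"hand": 1},
    {"dx": 0,"dy": 0,"dz": 0,"ax": 0,"ay": 0,"az": 0,"hand": 1}
  ]
}}

```text
clock: 12.78
tcp_pos: [0.4597, -0.0076, 0.051]
eef_rot: [[0.001, 1.0, 0.002], [1.0, -0.001, -0.0], [-0.0, 0.002, -1.0]]
ft_force: [-8.3, 2.2, 29.0]
finger_gap: 0.0181
```

It bottomed at TCP z 0.051, exactly the expected home height, with 29 N. I'll ease off slightly and verify.

{"name": "play_rows", "arguments": {
  "rows": [
    {"dx": 0,"dy": -0.01,"dz": -0.01,"ax": 0,"ay": 0,"az": 0,"hand": 1},
    {"dx": 0,"dy": 0,"dz": 0,"ax": 0,"ay": 0,"az": 0,"hand": 1},
    {"dx": 0,"dy": 0,"dz": 0,"ax": 0,"ay": 0,"az": 0,"hand": 1}
  ]
}}

```text
clock: 13.15
tcp_pos: [0.4596, -0.0076, 0.0512]
eef_rot: [[0.001, 1.0, 0.003], [1.0, -0.001, -0.0], [-0.0, 0.003, -1.0]]
ft_force: [-5.0, 2.0, 20.6]
finger_gap: 0.0181
```

Run:
```python
from h import *
a=get_image('side')[:,:,::-1];s=get_image('scene')[:,:,::-1];w=get_image('wrist')[:,:,::-1]
o=get_obs(); print(o['clock'],o['tcp_pos'],o['finger_gap'],o['ft_force'])
cv2.imwrite('pics/s10.png',np.hstack([cv2.resize(a[170:270,210:310],(390,390),interpolation=cv2.INTER_CUBIC),cv2.resize(s[160:260,208:308],(390,390),interpolation=cv2.INTER_CUBIC)]))
cv2.imwrite('pics/w10.png',cv2.resize(w,(784,588)))
```

```text
13.3 [ 0.45965588 -0.00758825  0.05114792] 0.01841667074765948 [-4.92647683  1.756884   20.47691731]
```

View pics/s10.png

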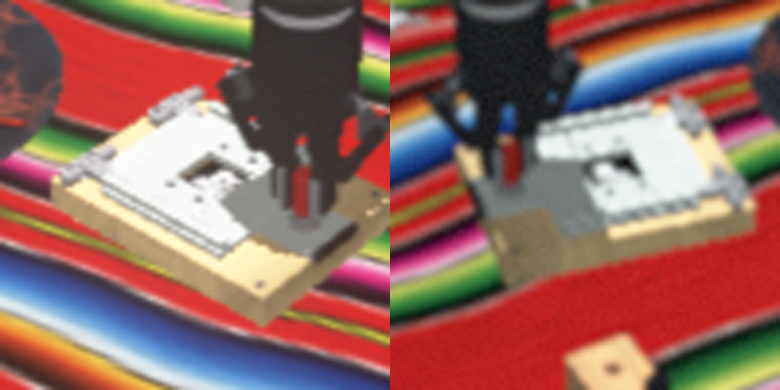

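View pics/w10.png

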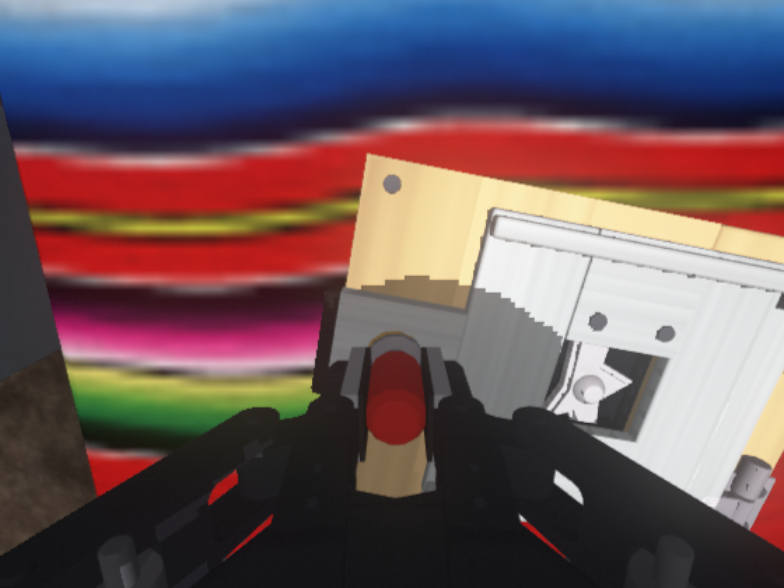

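The collar sits on the leaf, the leaf lies flat on the base in both views, and 20 N bears steadily. Handing in.

```bash
python3 -c "
from rig import *
print(finish_job())"
```

```text
the job is handed in; nothing more can be done
None
```

The emblem is clamped: the leaf is shut on it, the red-knobbed pin is fully home, and the arm is still holding the knob and bearing down.

I pushed the leaf's tab forward from behind until it swung down by itself. Then I took the red pin from the block, hovered it over the hole, and pushed it down through the leaf into the base. The job was handed in at about 13.3 s.

**Last checks**
- **Height:** the pin stopped hard with the gripper tip 51 mm above the table, which puts the pin tip about 4 mm up, as it should be when fully home.
- **Push and grip:** the downward force held steady at about 20 N, against the roughly 6 N the springs need. It peaked at 29 N when the pin bottomed out. Finger opening stayed near 18 mm.
- **Pictures:** the last ones show the collar on the leaf and the leaf flat on the base. I did not touch the black-knobbed pin or anything else on the table.

**What disagreed**
- **Side force:** about 5 N sideways remained, so the pin is leaning lightly on the wall of the hole.
- **Pin position in the fingers:** before insertion, my estimates of where the pin sat differed by 2–3 mm. I checked it in two camera views before pushing, and it went in with no force until the collar reached the leaf.
- **Knob width:** the grip read 18 mm on a knob given as 20 mm.

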